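# Seat a repaired circuit card in the bench test jig

### The job

Take the repaired circuit card out of the blue stand by its yellow handle and slide it down between the two white card guides of the leaning test jig, without dropping it, until it rests on the connector; do not force it further by hand. Then swing both red ejector levers fully closed, in line with the guides, so that they, not your push, drive the card home, and let go. Leave the screwdriver, meter and power adapter where they are.

Things in the scene. Friction and masses are not known exactly. Their poses are not given: they have to be found in the camera images.
- card_mid (a point): Centre of the loose green circuit card, 60 mm above its lower edge, half-way up its 120 mm height with handle. Board 140 mm wide (its y axis), 4 mm thick (x), 90 mm high (z, pointing to the handle). Mass 0.15 to 0.3 kg. Starts upright and loose in the blue stand's slot, leaning up to 0.1 rad. Either face may end towards the robot.
- card_handle (a point): Centre of the card's yellow handle block, 60 mm wide (card y), 14 mm thick (x), 30 mm high (z), on the middle of the board's upper edge; 45 mm above card_mid along the card's z.
- stand: Fixed blue card stand, origin at the centre of its underside: a 110 x 160 x 10 mm foot with two upright walls 150 mm long (y) reaching 45 mm above the table, 7 mm apart; the card stands between them on the foot and is lifted straight out.
- slot_mouth (a point): Mid-point between the upper ends of the jig's two white card guides, about 0.12 m above the table. z points up along the sliding direction (leaning 0.26 rad from vertical towards the robot), y from right guide to left guide, x across the slot (normal to an inserted card). Slot 6 mm across for the 4 mm board, 2 mm of play at each side edge; the top 12 mm are flared by about 4 mm each way.
- guides: The jig's fixed guides and connector, axes as slot_mouth, origin 87 mm below the mouth. Slid in by hand the card meets the connector with card_mid at z = -0.009 m in the slot_mouth frame; home, driven by the levers, is z = -0.015. Each end of the connector gives way at about 15 N (30 N in all), with friction and no spring back.
- jig: The jig's fixed base, origin at the centre of its underside: dark plate 150 x 240 x 14 mm. Grey lever posts stand at both ends of the guides.
- lever_left_grip (a point): Centre of the red barrel grip on the left (slot +y) ejector lever: 22 mm long along slot x, 18 mm diameter; push it from outside along its arc (pinched by its flat ends it slips as it turns). The lever turns about an axis along slot x through (0, +0.093, +0.018) m of the slot_mouth frame, 68 mm from the grip centre. Its nose presses the card's upper corner during the last 0.25 rad or so.
- lever_right_grip (a point): The same for the right lever, a mirror image: pivot at (0, -0.093, +0.018) m in the slot_mouth frame.
- lever_left (a joint): Left lever angle: 0 = closed, parallel to slot z, at its stop; grows outward (to slot +y), up to 1.3. Starts open, clear of the card's path. Stays where it is left; about 3 N at the grip moves it freely, about 10 N once its nose presses the card.
- lever_right (a joint): Right lever angle: 0 = closed, at its stop; grows outward (to slot -y), up to 1.3. Otherwise as the left.
- screwdriver_grip (a point): Bystander: red screwdriver, 200 mm long, lying flat on the table between the robot and the work; this point is on its handle.
- meter_mid (a point): Bystander: grey hand-held meter lying flat, 170 x 85 x 35 mm, centre.
- adapter_mid (a point): Bystander: black plug-in power adapter, 90 x 50 x 32 mm, centre.

How it is judged:
On the way:
1. the card has been slid down both guides and rests on the connector (z of card_mid in the frame of slot_mouth between -0.018 and -0.006 m and x of card_mid in the frame of slot_mouth between -0.004 and 0.004 m and y of card_mid in the frame of slot_mouth between -0.006 and 0.006 m), for 0.2 s.
At the end, for the whole second after the job is handed in: The card is home in the guides (its centre within 2.5 mm of the home depth, within 3 mm across the slot and 5 mm sideways, square within 0.07 rad), both levers are closed within 0.1 rad, the card is at rest, and the three bystanders are within 30 mm of where they were (z of card_mid in the frame of slot_mouth between -0.0175 and -0.0125 m and x of card_mid in the frame of slot_mouth between -0.003 and 0.003 m and y of card_mid in the frame of slot_mouth between -0.005 and 0.005 m and angle between the z axis of card_mid and the z axis of slot_mouth, either way round below 0.07 rad and angle between the x axis of card_mid and the x axis of slot_mouth, either way round below 0.1 rad and value of joint each of lever_left, lever_right below 0.1 rad and linear speed of card below 0.02 m/s and distance of each of screwdriver_grip, meter_mid, adapter_mid from where it was at the start of the episode below 0.03 m); the robot touches nothing.
It fails at once if the card is pushed more than about 3.5 mm into the connector by hand while both levers are still open (x of card_mid in the frame of slot_mouth between -0.004 and 0.004 m and y of card_mid in the frame of slot_mouth between -0.006 and 0.006 m and z of card_mid in the frame of slot_mouth below -0.0125 m and value of joint each of lever_left, lever_right above 0.5 rad).
It fails at once if the card is dropped down the guides (faster than 0.4 m/s) (x of card_mid in the frame of slot_mouth between -0.004 and 0.004 m and y of card_mid in the frame of slot_mouth between -0.006 and 0.006 m and z of card_mid in the frame of slot_mouth between -0.03 and 0.05 m and linear speed of card above 0.4 m/s).
It fails at once if a bystander is moved by more than 30 mm (distance of any of screwdriver_grip, meter_mid, adapter_mid from where it was at the start of the episode above 0.03 m).
It also fails if it takes over 72 s, if anything falls off the work surface, if the arm or the gripper's body presses on something with over 40 N, if the wrist force passes 120 N, or if a joint passes its speed limit or range.

### The arm

A 7-joint arm with a two-finger parallel gripper is mounted at the origin on the work surface. World frame = base frame: x ahead of the robot, y to its left, z up, the work surface at z = 0. Lengths are in m, angles in rad, forces in N, time in s.
With the tool pointing down it reaches from about 0.425 to 0.925 m from the base axis. Payload 6.8 kg.
Tool frame: the origin (TCP) lies at the very end of the fingers, on their centre line; the grasp point (between the pads) lies 19 mm behind it; z points along the fingers, y is the line along which they close (so a half turn about z gives the same grasp; the last joint's range is limited). The gripper opens to 85 mm and grips with 20 to 120 N. Pads are 22 mm wide; open, the fingers measure 114 mm over their backs; the gripper's body (76 mm by 85 mm) begins 54 mm behind the grasp point. The pads swing forward as they close: fully open they stand 13 mm farther back than shut.
Start: joints at [1.055, 0.477, 0.022, 1.555, -0.011, 1.109, -0.083], TCP at [0.268, -0.62, 0.231] pointing down, gripper open.
Joint ranges: [-2.96, 2.96], [-0.34, 2.1], [-1.41, 1.46], [0.24, 2.44], [-1.37, 4.51], [0.17, 1.92], [-2.96, 2.96]. Speed limits (rad/s): [2.39, 2.39, 3.14, 3.14, 3.14, 3.14, 3.14].

### API

Orientations are given as a rotation vector (axis times angle).
In Python, from bench import get_obs, viewer, r gives the robot as it stands. The module is installed in compiled form; this text tells all that it offers.
- The arm moves only by the tool play_rows, never from a script. Its argument "commands" is a list that holds one entry, the list of rows, each a list of 5 numbers: the gripper's target within -1 to 1 (shut at 1, half-way at 0, fully open at -1), then the shift along the tool's x, y, z scaled (see below), then the turn about the tool's z scaled (see below). A call has 1 to 12 rows; each row is the pose to reach, as a shift and turn from the pose commanded when the call began, along the tool's axes at that moment; what a row does not reach only later rows make up. The controller multiplies each number of a shift by 0.2 m and each number of a turn by pi/2 rad. A row lasts 1/12 s, in which the tool goes at most 41.7 mm and 7.16 degrees, less where a joint would pass 70% of its speed; a pose out of reach is approached as far as the arm can. A call with a number of a shift or a turn outside -1 to 1 is refused whole. A call with a gripper value outside its range is refused whole. The fingers move at their own pace and stop on an object; "grip_force" is the grip in N (left out, the last holds). Time passes only in rows, so rows that repeat a pose let the fingers close. It gives the time, the measured TCP pose, the force, the opening and the grip force at its end, in the units of the state.
- get_obs(): the state, without advancing time (a new reading comes with each control period).
- viewer.grab_frame(name): name is "side" or "top"; returns a dict with "pixels" (420x560x3 uint8, red, green, blue), "fovy" (degrees; the focal length in pixels is half the picture's height over the tangent of half this angle, whatever the lens; pixels are square), "cx", "cy" (the principal point, pixels), "distortion" ([k1, k2, p1, p2, k3] as OpenCV has them; the pictures are not rectified), "world_to_cam" (4x4, takes a point from world to camera coordinates). Camera axes: x right, y up, looking along -z (the intrinsics and any distortion apply to the point x, -y, -z); pixel columns grow to the right and rows downward; lengths in m; the calibration is good to about 2 mm. A picture is of the moment at which its call begins. There is no depth.
- r.hand_in(): hands the job in; it is judged then, once.
Trained networks look in a picture, given as the dict that the camera call returned (one of the last four; its "shot" number tells which), for a name from the list of things; names that differ only in an ending like _2 or _b are one class to them, and where a whole thing is asked for, a point or a joint stands for the part that bears it (a point fixed in the world has none). Each returns a list of dicts, best first, with "score" (0 to 1); they miss things now and then, are a little off and sometimes report something else, mostly with a low value. They report only what shows in the picture. A call takes as long as a camera call.
- viewer.trace(picture, thing): "pixels" (420x560 bool, what is visible of it) and "rect" ([left, top, right, bottom] in pixels, round what is visible of it).
The state is a dict: "clock": time; "joints": joint angles; "qvel": joint speeds; "tau": joint torques, N m; "tcp_pos": TCP position; "orientation": TCP orientation; "contact_force": force on the tool from outside, world axes, zero at the start; "moment": the same for the moment, N m; "grip_width": finger opening in m; "gripper_force": force on a finger pad.
Only numpy, scipy, OpenCV 4.12 (cv2) and the standard library are available. Lean on these libraries where they do the work, as an engineer would, in place of code of your own. Each camera call takes 0.05 s, during which the arm holds its last target. There are 200 camera calls.

## Working session

There is one attempt and no reset: what is moved stays moved. The work goes in short steps, Python scripts to look and compute and a tool call to move; the robot and the scene stay as the last step left them, time stands still between calls to the robot, and variables do not carry over. Pictures are saved under pics/ and viewed, at most 10 in all, crops included, and the job is handed in when it is done.

Besides the shell and the picture viewer there is one more tool, called after ">>>" by a JSON object that holds its "api" and its "payload". play_rows: Moves the arm, as the interface text tells. Shifts and turns lie within -1 to 1; 1 stands for 0.2 m of shift or pi/2 rad of turn. Its arguments: {"type":"object","properties":{"commands":{"type":"array","items":{"type":"array","items":{"type":"array","items":{"type":"number","minimum":-1,"maximum":1}}}},"grip_force":{"type":"number"}},"required":["commands"]}

```bash
mkdir -p pics; cat > h.py <<'E'
import numpy as np, cv2
from bench import get_obs, viewer, r
from scipy.spatial.transform import Rotation as R
def K(p):
    f=p["pixels"].shape[0]/2/np.tan(np.radians(p["fovy"])/2)
    return np.array([[f,0,p["cx"]],[0,f,p["cy"]],[0,0,1.]])
F=np.diag([1,-1,-1.])
def proj(p,X):
    M=np.array(p["world_to_cam"]); X=np.atleast_2d(X).astype(float)
    C=(X@M[:3,:3].T+M[:3,3])@F
    return cv2.projectPoints(C.reshape(-1,1,3),np.zeros(3),np.zeros(3),K(p),np.array(p["distortion"],float))[0].reshape(-1,2)
def ray(p,uv):
    M=np.array(p["world_to_cam"]); n=cv2.undistortPoints(np.array(uv,float).reshape(-1,1,2),K(p),np.array(p["distortion"],float)).reshape(-1,2)
    d=np.c_[n,np.ones(len(n))]@F@M[:3,:3]
    return -M[:3,:3].T@M[:3,3], d
def onplane(p,uv,z):
    o,d=ray(p,uv); return o+d*((z-o[2])/d[:,2])[:,None]
def tri(p1,u1,p2,u2):
    o1,d1=ray(p1,[u1]);o2,d2=ray(p2,[u2]);d1=d1[0];d2=d2[0]
    s=np.linalg.lstsq(np.c_[d1,-d2],o2-o1,rcond=None)[0]
    a=o1+s[0]*d1;b=o2+s[1]*d2
    return (a+b)/2,np.linalg.norm(a-b)
E
python3 - <<'E'
from h import *
np.set_printoptions(precision=4,suppress=True)
P={n:viewer.grab_frame(n) for n in("side","top")}
for n,p in P.items():
    cv2.imwrite(f"pics/{n}0.png",p["pixels"][:,:,::-1])
    M=np.array(p["world_to_cam"]);print(n,p["fovy"],p["distortion"],"campos",-M[:3,:3].T@M[:3,3],"look",-M[2,:3])
    for t in["card_mid","card_handle","stand","slot_mouth","guides","jig","lever_left_grip","lever_right_grip","screwdriver_grip","meter_mid","adapter_mid"]:
        try:
            for d in viewer.trace(p,t)[:1]:
                ys,xs=np.nonzero(d["pixels"]);print(t,round(d["score"],2),d["rect"],[xs.mean().round(1),ys.mean().round(1)])
        except Exception as e: print(t,e)
s=get_obs();print(s)
E
```

```text
side 52.8616135588249 [-0.0521  0.      0.      0.      0.    ] campos [ 0.4959 -0.6449  0.5786] look [ 0.1503  0.8136 -0.5617]
card_mid 0.8 [284.1, 274.4, 294.1, 377.3] [np.float64(290.1), np.float64(317.6)]
card_handle 0.96 [283.9, 273.4, 296.6, 373.8] [np.float64(290.1), np.float64(315.9)]
stand 0.89 [253.4, 292.9, 330.8, 389.0] [np.float64(290.1), np.float64(346.8)]
slot_mouth 0.66 [316.5, 185.2, 359.8, 215.3] [np.float64(338.7), np.float64(199.7)]
guides 0.87 [216.5, 116.4, 280.4, 222.0] [np.float64(252.2), np.float64(173.7)]
jig 0.6 [219.1, 116.9, 309.7, 240.6] [np.float64(258.9), np.float64(199.7)]
lever_left_grip 0.69 [316.5, 185.0, 359.6, 217.3] [np.float64(338.2), np.float64(199.7)]
screwdriver_grip 0.73 [102.8, 276.6, 207.2, 297.2] [np.float64(172.4), np.float64(286.9)]
meter_mid 0.58 [348.4, 251.7, 445.1, 301.7] [np.float64(396.4), np.float64(276.1)]
adapter_mid 0.62 [315.9, 183.1, 358.8, 213.0] [np.float64(338.1), np.float64(199.7)]
top 48.224718913563414 [0.0407 0.     0.     0.     0.    ] campos [ 0.4387 -0.0225  1.0293] look [ 0.1813  0.0317 -0.9829]
card_mid 0.78 [3
[... 721 characters left out ...]
at64(314.7)]
meter_mid 0.72 [300.2, 89.9, 341.4, 169.0] [np.float64(322.4), np.float64(128.3)]
adapter_mid 0.86 [176.5, 121.8, 215.3, 163.8] [np.float64(196.6), np.float64(144.3)]
{'clock': 1.2, 'joints': array([ 1.0549,  0.477 ,  0.0224,  1.5554, -0.0115,  1.1093, -0.0831]), 'qvel': array([-0.0005, -0.0012, -0.0002,  0.0004,  0.0001,  0.0017,  0.0018]), 'tau': array([ -0.0006, -59.6331,   1.6062, -28.1549,   0.0125,   0.0015,
        -0.    ]), 'tcp_pos': array([ 0.2677, -0.6197,  0.2313]), 'orientation': array([3.0765, 0.6361, 0.    ]), 'contact_force': array([-0.4814, -0.7292,  0.0823]), 'moment': array([ 0.0081,  0.0065, -0.0103]), 'gripper_force': 0.0, 'grip_width': 0.08488793216864643}
```

View pics/side0.png

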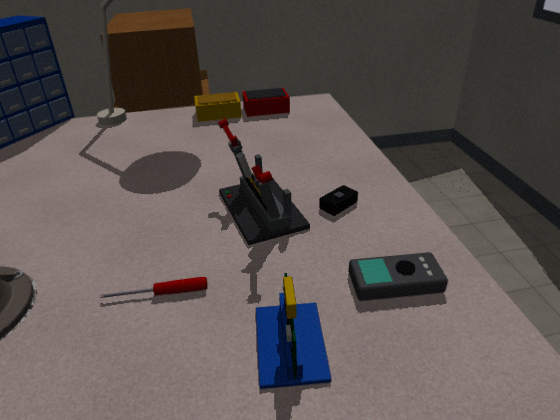

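View pics/top0.png

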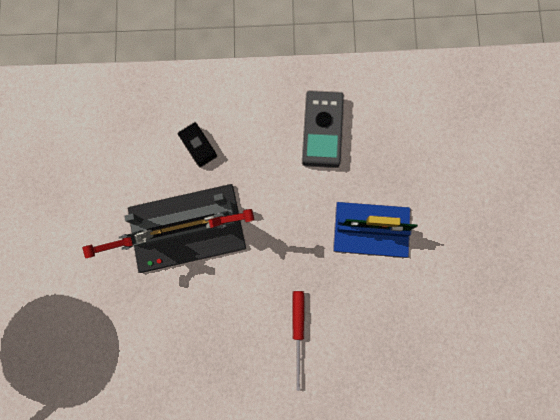

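The side view shows the stand with the card at about (290,340), the jig at (260,195) and the screwdriver, meter and adapter clear of both. The top view (up = +x, left = +y) shows the jig at (190,228) with both red levers open, and the card with its yellow handle at (383,221). The tool stays vertical, so I'll grip the handle by its 60 mm ends, which lets the card pivot about the closing axis. Next I'll zoom in.

```bash
python3 - <<'E'
import cv2,numpy as np
t=cv2.imread("pics/top0.png");s=cv2.imread("pics/side0.png")
def g(a): return np.uint8(255*(a/255.)**.55)
a=cv2.resize(g(t[175:285,75:275]),(800,440),interpolation=cv2.INTER_CUBIC)
cv2.imwrite("pics/z1.png",a)
b=cv2.resize(g(s[110:245,210:360]),(660,594),interpolation=cv2.INTER_CUBIC)
cv2.imwrite("pics/z2.png",b)
c=cv2.resize(g(t[195:265,325:425]),(400,280),interpolation=cv2.INTER_CUBIC)
d=cv2.resize(g(s[265:395,245:345]),(400,520),interpolation=cv2.INTER_CUBIC)
o=np.zeros((520,800,3),np.uint8);o[:280,:400]=c;o[:,400:]=d
cv2.imwrite("pics/z3.png",o)
E
```

```text
(no output)
```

View pics/z1.png

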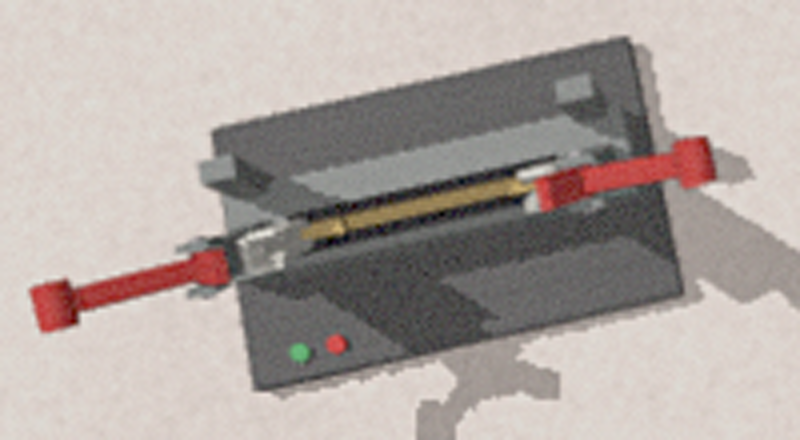

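View pics/z2.png

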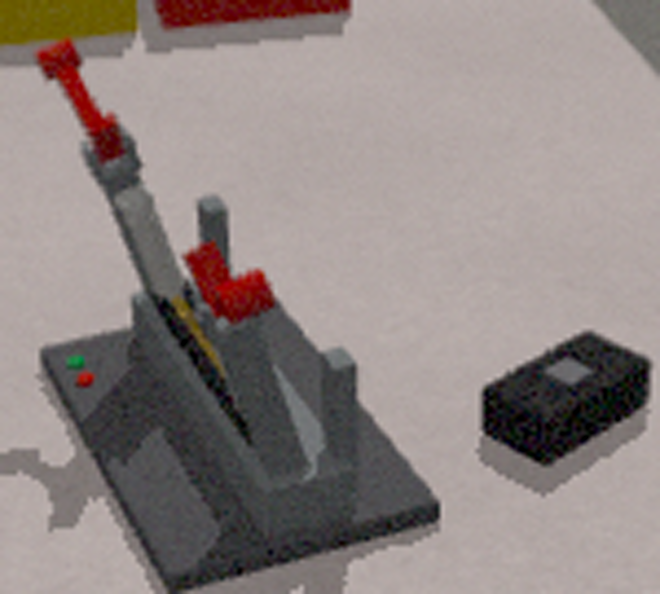

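View pics/z3.png

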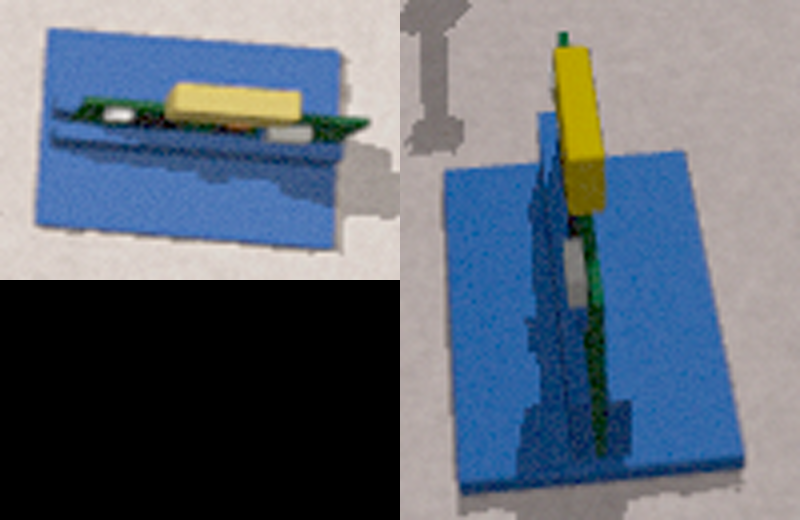

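The zooms show the lever grips in the top view at about (88,251) and (249,215), the gold connector between the guides, and the handle with both ends free. Next I'll fit poses to these.

```bash
cat > fit.py <<'E'
from h import *
from scipy.optimize import least_squares
np.set_printoptions(precision=4,suppress=True)
T=viewer.grab_frame("top");S=viewer.grab_frame("side")
def slotR(yaw,lean): return R.from_euler("ZY",[yaw,-lean]).as_matrix()
z1=lambda *a:np.array(a,float)/4+[75,175]
z2=lambda *a:np.array(a,float)/4.4+[210,110]
z3=lambda *a:np.array(a,float)/4+[325,195]
# jig plate / stand foot
def quad(c,z):
    P=onplane(T,c,z); ctr=P.mean(0); e=P[0]-P[1]+P[3]-P[2]; return ctr,np.arctan2(-e[0],e[1]),[np.linalg.norm(P[i]-P[(i+1)%4]).round(4) for i in range(4)]
jc,jy,js=quad(z1([212,130],[630,38],[683,293],[255,390]),.014);print("jig",jc,jy,js)
sc,sy,ss=quad(z3([48,28],[342,50],[335,248],[37,225]),.010);print("stand",sc,sy,ss)
def pts(q):
    A=slotR(q[3],q[4]);o=q[:3];out=[]
    for s,th in((1,q[5]),(-1,q[6])):
        pv=np.array([0,s*.093,.018]);g=pv+.068*np.array([0,s*np.sin(th),np.cos(th)])
        out+= [o+A@pv,o+A@g]
    return np.array(out)
mt=z1([208,268],[53,306],[560,188],[695,160]);ms=z2([108,135],[58,58],[205,262],[245,295])
wt=np.array([.4,1,.4,1])[:,None]
def res(q):
    P=pts(q)
    return np.r_[(wt*(proj(T,P)-mt)).ravel(),(wt*(proj(S,P)-ms)).ravel(),(q[2]-.12)/.002,(q[4]-.26)/.01,(q[3]-jy)/.02]
f=least_squares(res,[jc[0],jc[1],.12,jy,.26,.9,.9]);print("slot",f.x);print(f.fun[:16].reshape(-1,2))
rel=R.from_euler("Z",-jy).as_matrix()@(f.x[:3]-jc);print("mouth in jig",rel);print(pts(f.x))
# connector line check: lower card edge in plane
A=slotR(f.x[3],f.x[4]);o=f.x[:3]
print("conn ends px z1",(proj(T,[o+A@[0,s*.06,-.069] for s in(1,-1)])-[75,175])*4)
# card
def rect(p,roi):
    h=cv2.cvtColor(p["pixels"],cv2.COLOR_RGB2HSV);m=cv2.inRange(h,(18,120,60),(35,255,255));k=np.zeros_like(m);k[roi[1]:roi[3],roi[0]:roi[2]]=1
    n,l,st,c=cv2.connectedComponentsWithStats(m*k);i=1+st[1:,4].argmax();return (l==i)
mT=rect(T,(330,200,430,245));mS=rect(S,(270,260,310,385))
def desc(uv=None,m=None):
    if m is not None:
        c=cv2.findContours(m.astype(np.uint8),0,1)[0][0].reshape(-1,2).astype(float)
    else: c=uv
    d=np.radians(np.arange(0,360,30));v=np.c_[np.cos(d),np.sin(d)]
    return (c@v.T).max(0)
B=np.array([[a,b,c] for a in(-.007,.007) for b in(-.03,.03) for c in(.090,.120)])
def hp(q): return np.array([q[0],q[1],.010])+B@slotR(q[2],q[3]).T
dT,dS=desc(m=mT)+.4,desc(m=mS)+.4
g=least_squares(lambda q:np.r_[desc(proj(T,hp(q)))-dT,desc(proj(S,hp(q)))-dS],[sc[0],sc[1],sy,0.])
print("card foot x,y,yaw,lean(+ to robot)",g.x,"rms",np.sqrt((g.fun**2).mean()));print("handle ctr",np.array([g.x[0],g.x[1],.01])+slotR(g.x[2],g.x[3])@[0,0,.105])
E
python3 fit.py
```

```text
jig [0.5956 0.2079 0.014 ] 0.19142913569001885 [np.float64(0.2374), np.float64(0.1461), np.float64(0.2371), np.float64(0.147)]
stand [ 0.5805 -0.1988  0.01  ] -0.10760652082227466 [np.float64(0.1597), np.float64(0.1083), np.float64(0.1588), np.float64(0.109)]
slot [0.5758 0.2075 0.1235 0.1948 0.2588 1.0147 1.0145]
[[-0.967  -0.2418]
 [-0.5647 -0.4419]
 [ 1.7481 -0.838 ]
 [-0.874  -0.2695]
 [-0.2177  1.4151]
 [-0.8166 -0.0633]
 [ 1.4653  3.7523]
 [-0.6611  0.8064]]
mouth in jig [-0.0196  0.0033  0.1095]
[[0.5533 0.2978 0.1409]
 [0.5331 0.3527 0.1756]
 [0.5893 0.1153 0.1409]
 [0.5914 0.0569 0.1756]]
conn ends px z1 [[309.9501 229.2754]
 [532.8583 178.7617]]
card foot x,y,yaw,lean(+ to robot) [ 0.5837 -0.1946 -0.0999  0.0057] rms 4.387374365957504
handle ctr [ 0.5831 -0.1945  0.115 ]
```

```bash
cat >> fit.py <<'E'
print(g.fun.round(1))
for m in(mT,mS):
    ys,xs=np.nonzero(m);print(xs.min(),xs.max(),ys.min(),ys.max(),m.sum())
ys,xs=np.nonzero(mT);print(T["pixels"][221,365:405:8],T["pixels"][212:232,383])
E
python3 fit.py | tail -30
```

```text
card foot x,y,yaw,lean(+ to robot) [ 0.5841 -0.1947 -0.1031  0.0089] rms 4.3960626050437295
handle ctr [ 0.5831 -0.1946  0.115 ]
[-3.  -3.  -2.  -0.4  2.6  3.7  3.3  4.3  3.1  1.2 -0.5 -2.   0.5  5.7
  9.3 10.2  9.   5.4  0.7  2.5  3.5  3.3  3.3  1.8]
366 399 216 226 282
283 295 276 305 276
[[ 20  54  32]
 [196 167  63]
 [197 169  65]
 [195 163  62]
 [191 162  59]] [[ 27  61 135]
 [ 34  68 145]
 [ 27  61 139]
 [ 26  59 138]
 [ 89  83 112]
 [193 158  57]
 [192 158  53]
 [193 163  62]
 [196 168  65]
 [193 164  60]
 [197 170  66]
 [149 120  43]
 [ 71  58  18]
 [ 66  47  11]
 [ 89  44  20]
 [ 21  12   5]
 [  4  13  24]
 [ 10  32  70]
 [ 18  37  83]
 [ 20  37  81]]
```

```bash
sed -i 's/(18,120,60),(35/(17,130,28),(35/' fit.py; python3 fit.py | sed -n '/card foot/,$p' | head -7
```

```text
card foot x,y,yaw,lean(+ to robot) [ 0.5841 -0.2009 -0.1154  0.0238] rms 0.8043291946603194
handle ctr [ 0.5816 -0.2006  0.115 ]
[0.2 0.2 0.1 0.3 0.1 0.2 0.2 1.4 0.9 0.6 0.3 0.4 0.3 1.1 1.6 0.4 1.2 1.2
 0.8 1.2 1.2 0.6 0.9 0.4]
366 399 216 226 298
283 295 276 318 417
[[ 13  44  22]
```

>>> {"api": "play_rows", "payload": {"commands": [[[-1, 0.2, -0.12, 0, 0], [-1, 0.4, -0.23, 0, 0], [-1, 0.6, -0.34, 0, 0], [-1, 0.75, -0.43, 0, 0], [-1, 0.9, -0.52, 0, 0], [-1, 1.0, -0.57, 0, 0], [-1, 1.0, -0.57, 0, 0]]]}}

```text
clock: 2.08
tcp_pos: [0.4114, -0.4297, 0.2316]
orientation: [-3.072, -0.651, -0.005]
contact_force: [0.8, 0.3, -0.1]
grip_width: 0.0852
gripper_force: 0.0
```

>>> {"api": "play_rows", "payload": {"commands": [[[-1, 0.2, -0.12, 0, 0], [-1, 0.4, -0.23, 0, 0], [-1, 0.6, -0.34, 0, 0], [-1, 0.75, -0.43, 0.08, 0.07], [-1, 0.9, -0.52, 0.16, 0.14], [-1, 1.0, -0.57, 0.2, 0.21], [-1, 1.0, -0.57, 0.2, 0.28], [-1, 1.0, -0.57, 0.2, 0.333], [-1, 1.0, -0.57, 0.2, 0.333]]]}}

```text
clock: 2.83
tcp_pos: [0.5447, -0.2516, 0.191]
orientation: [3.136, -0.184, -0.001]
contact_force: [-0.3, -0.8, 0.2]
grip_width: 0.0851
gripper_force: 0.0
```

```bash
cat > go.py <<'E'
from h import *
import sys
np.set_printoptions(precision=4,suppress=True)
def delta(x,y,z,yaw_y):
    """yaw_y: heading (rad) of tool y axis wanted; prints row units"""
    s=get_obs();M=R.from_rotvec(s["orientation"]).as_matrix()
    d=M.T@(np.array([x,y,z])-s["tcp_pos"])/.2
    h=np.arctan2(M[1,1],M[0,1]);t=-(yaw_y-h);t=(t+np.pi)%(2*np.pi)-np.pi
    print("tcp",s["tcp_pos"],"head",h.round(4),"row",d.round(3),"turn",round(t/(np.pi/2),3),"t",round(s["clock"],2),"F",np.array(s["contact_force"]).round(2),"w",round(s["grip_width"],4))
if __name__=="__main__": delta(*map(float,sys.argv[1:5]))
E
python3 go.py .5816 -.2006 .096 -1.686
```

```text
tcp [ 0.5447 -0.2516  0.191 ] head -1.6881 row [ 0.154 -0.275  0.475] turn -0.001 t 2.83 F [-0.26 -0.76  0.21] w 0.0851
```

>>> {"api": "play_rows", "payload": {"commands": [[[-1, 0.08, -0.14, 0, 0], [-1, 0.154, -0.275, 0, 0], [-1, 0.154, -0.275, 0, 0], [-1, 0.154, -0.275, 0.15, 0], [-1, 0.154, -0.275, 0.25, 0], [-1, 0.154, -0.275, 0.25, 0]]]}}

```text
clock: 3.33
tcp_pos: [0.5785, -0.2007, 0.1375]
orientation: [-3.136, 0.178, 0.01]
contact_force: [0.0, 0.2, -0.9]
grip_width: 0.0855
gripper_force: 0.0
```

```bash
python3 go.py .5816 -.2006 .096 -1.686; python3 - <<'E'
from h import *
S=viewer.grab_frame("side");T=viewer.grab_frame("top")
g=lambda a:np.uint8(255*(a[:,:,::-1]/255.)**.6)
o=np.zeros((560,800,3),np.uint8)
o[:560,:400]=cv2.resize(g(S["pixels"][195:405,220:370]),(400,560));o[:400,400:]=cv2.resize(g(T["pixels"][170:290,320:440]),(400,400))
cv2.imwrite("pics/a1.png",o)
E
```

```text
tcp [ 0.5785 -0.2007  0.1375] head -1.6841 row [ 0.017 -0.002  0.207] turn 0.001 t 3.33 F [ 0.04  0.19 -0.88] w 0.0855
```

View pics/a1.png

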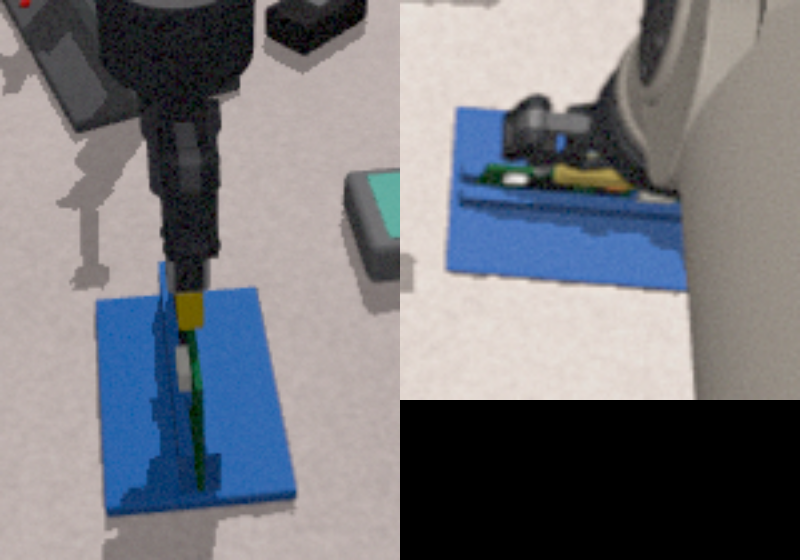

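The side view shows the near finger directly above the handle end, at about (190,290) in the crop. I'll go down and grip.

>>> {"api": "play_rows", "payload": {"commands": [[[-1, 0.01, 0, 0.06, 0], [-1, 0.015, 0, 0.12, 0], [-1, 0.015, 0, 0.17, 0], [-1, 0.015, 0, 0.205, 0], [-1, 0.015, 0, 0.205, 0], [0, 0.015, 0, 0.205, 0], [1, 0.015, 0, 0.205, 0], [1, 0.015, 0, 0.205, 0], [1, 0.015, 0, 0.205, 0], [1, 0.015, 0, 0.205, 0], [1, 0.015, 0, 0.205, 0], [1, 0.015, 0, 0.205, 0]]], "grip_force": 30}}

```text
clock: 4.43
tcp_pos: [0.5848, -0.2012, 0.1009]
orientation: [3.136, -0.181, 0.002]
contact_force: [0.0, -1.5, 3.6]
grip_width: 0.0594
gripper_force: 33.9
```

>>> {"api": "play_rows", "payload": {"commands": [[[1, 0, 0, -0.05, 0], [1, 0, 0, -0.1, 0], [1, 0, 0, -0.15, 0], [1, 0, 0, -0.15, 0], [1, 0, 0, -0.15, 0]]]}}

```text
clock: 4.85
tcp_pos: [0.5848, -0.201, 0.1313]
orientation: [3.136, -0.181, 0.002]
contact_force: [-0.3, 0.7, -3.1]
grip_width: 0.0591
gripper_force: 33.6
```

```bash
cat > card.py <<'E'
from h import *
from scipy.optimize import least_squares
import sys
# estimate card pitch from side view: green/yellow end view, brute picture
S=viewer.grab_frame("side");s=get_obs();print(s["tcp_pos"],s["contact_force"],s["grip_width"])
c=proj(S,s["tcp_pos"])[0].astype(int);print(c)
x0,y0=max(0,min(c[0]-75,410)),max(0,min(c[1]-70,270))
cv2.imwrite(sys.argv[1],cv2.resize(np.uint8(255*(S["pixels"][y0:y0+150,x0:x0+150,::-1]/255.)**.6),(600,600),interpolation=cv2.INTER_CUBIC));print(x0,y0)
E
python3 card.py pics/b1.png
```

```text
[ 0.58428833 -0.20092045  0.13059873] [-0.44833553  0.21623084 -3.07770045] 0.05966056193625346
[290 288]
215 218
```

>>> {"api": "play_rows", "payload": {"commands": [[[1, 0, 0, 0.02, 0], [1, -0.03, 0, 0.02, 0], [1, -0.06, 0, 0.02, 0], [1, -0.09, 0, 0.02, 0], [1, -0.12, 0, 0.02, 0], [1, -0.14, 0, 0.02, 0], [1, -0.14, 0, 0.02, 0], [1, -0.14, 0, 0.02, 0]]]}}

```text
clock: 5.57
tcp_pos: [0.5561, -0.1977, 0.1266]
orientation: [-3.136, 0.181, 0.001]
contact_force: [2.0, -0.3, -1.9]
grip_width: 0.0592
gripper_force: 33.4
```

```bash
python3 card.py pics/b2.png
```

```text
[ 0.55614889 -0.19776019  0.12647816] [ 1.1220857   0.1178146  -1.50780762] 0.05911277355838098
[271 292]
196 222
```

View pics/b2.png

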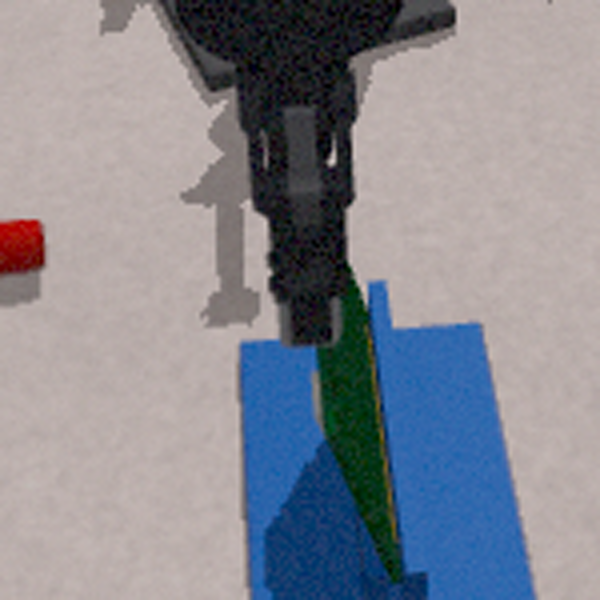

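>>> {"api": "play_rows", "payload": {"commands": [[[1, 0, 0, -0.05, 0], [1, 0, 0, -0.15, 0], [1, 0, 0, -0.25, 0], [1, 0, 0, -0.35, 0], [1, 0, 0, -0.45, 0], [1, 0, 0, -0.55, -0.04], [1, 0, 0, -0.65, -0.08], [1, 0, 0, -0.75, -0.12], [1, 0, 0, -0.85, -0.16], [1, 0, 0, -0.85, -0.197], [1, 0, 0, -0.85, -0.197], [1, 0, 0, -0.85, -0.197]]]}}

```text
clock: 6.62
tcp_pos: [0.5556, -0.1978, 0.2961]
orientation: [-3.127, -0.301, 0.003]
contact_force: [-0.3, 0.0, -4.2]
grip_width: 0.0593
gripper_force: 33.7
```

```bash
python3 go.py .5706 .2075 .30 -1.376; python3 - <<'E'
from h import *
S=viewer.grab_frame("side");T=viewer.grab_frame("top")
g=lambda a:np.uint8(255*(a[:,:,::-1]/255.)**.6)
tcp=get_obs()["tcp_pos"];cs=proj(S,tcp)[0];ct=proj(T,tcp)[0];print(cs,ct)
def crop(p,c,w,h):
    x=int(np.clip(c[0]-w//2,0,560-w));y=int(np.clip(c[1]-h//3,0,420-h));print(x,y);return cv2.resize(g(p["pixels"][y:y+h,x:x+w]),None,fx=3.3,fy=3.3,interpolation=cv2.INTER_CUBIC)
a=crop(S,cs,120,180);b=crop(T,ct,120,180)
cv2.imwrite("pics/c1.png",np.hstack([a,b]))
np.savez("c1.npz",s=S["pixels"],t=T["pixels"])
E
```

```text
tcp [ 0.5556 -0.1978  0.2961] head -1.3788 row [ 0.46  -1.975 -0.019] turn -0.002 t 6.62 F [-0.3   0.02 -4.16] w 0.0593
[265.11237181 196.18241354] [402.87742894 218.9407972 ]
205 136
342 158
```

View pics/c1.png

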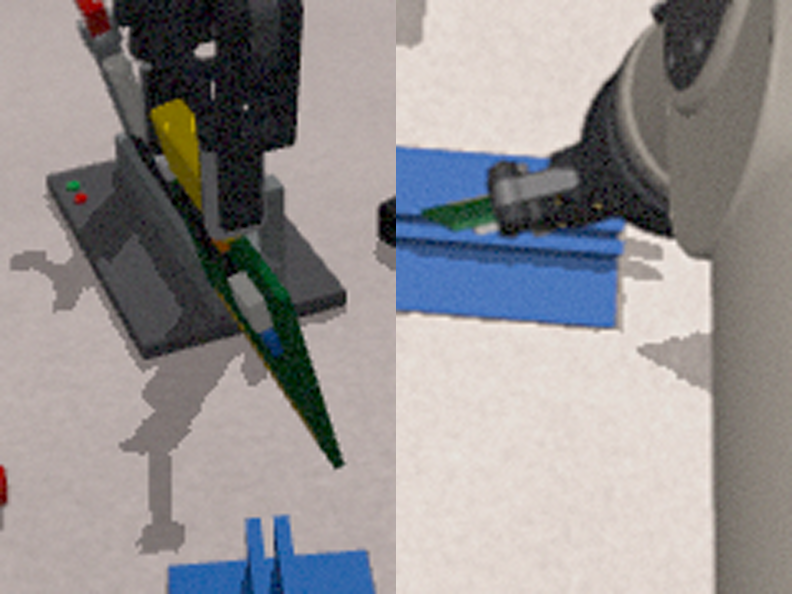

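The card hangs tilted, with its near edge running from about (288,290) to (340,466) in the left crop. I'll fit its tilt and offset in the grip.

```bash
cat > fitc.py <<'E'
from h import *
from fit import slotR
from scipy.optimize import least_squares
import sys
S=viewer.grab_frame("side");T=viewer.grab_frame("top");s=get_obs()
M=R.from_rotvec(s["orientation"]).as_matrix();yaw=np.arctan2(-M[0,1],M[1,1])
yaw=(yaw+np.pi/2)%np.pi-np.pi/2
def card(q,P): # q: dx,dy,dz of handle centre from TCP (yaw frame), tilt
    H=s["tcp_pos"]+R.from_euler("Z",yaw).apply([q[0],q[1],q[2]]);return H+np.array(P)@slotR(yaw+q[4],q[3]).T
E
python3 - <<'E' | tail -6
from fitc import *
mS=np.array([[288,290],[340,466]])/3.3+[205,136]
P=[[0.002,-.07,-.015],[0.002,-.07,-.105]]
q0=np.array([0,0,.014,.27,0])
f=least_squares(lambda q:np.r_[(proj(S,card(q,P))-mS).ravel(),(q-q0)/[.004,.002,.004,.1,.02]],q0)
print(yaw,"q",f.x,"res",f.fun.round(2))
PT=[[0,.07,-.015],[0,.07,-.105],[.002,.03,-.105]]
print("top pred",(proj(T,card(f.x,PT))-[342,158])*3.3+[396,0])
print("side pred bottom",(proj(S,card(f.x,[[0,-.07,-.105],[0,0,-.105],[-.007,.03,.015],[-.007,.03,-.015],[.007,.03,.015]]))-[205,136])*3.3)
E
```

```text
[491.8247 191.6802]]
side pred bottom [[334.627  466.1536]
 [264.4127 361.4519]
 [147.1311 105.1275]
 [168.1517 166.5957]
 [180.0223  90.8231]]
```

```bash
sed -i 's/^/ /; 1i def main():' fit.py; python3 - <<'E'
s=open('fit.py').read()
open('fit.py','w').write("from h import *\ndef slotR(yaw,lean): return R.from_euler('ZY',[yaw,-lean]).as_matrix()\n")
E
python3 - <<'E'
from fitc import *
np.set_printoptions(precision=4,suppress=True)
mS=np.array([[288,290],[340,466]])/3.3+[205,136]
P=[[0.002,-.07,-.015],[0.002,-.07,-.105]]
q0=np.array([0,0,.014,.27,0])
f=least_squares(lambda q:np.r_[(proj(S,card(q,P))-mS).ravel(),(q-q0)/[.004,.002,.004,.1,.02]],q0)
print(yaw,"q",f.x,"res",f.fun.round(2))
PT=[[0,.07,-.015],[0,.07,-.105],[.002,.03,-.105]]
print("top pred",(proj(T,card(f.x,PT))-[342,158])*3.3+[396,0])
print("side pred bottom",(proj(S,card(f.x,[[0,-.07,-.105],[0,0,-.105],[-.007,.03,.015],[-.007,.03,-.015],[.007,.03,.015]]))-[205,136])*3.3)
E
```

```text
0.193927108713551 q [ 0.0007 -0.0004  0.0143  0.2233 -0.0021] res [ 0.12  0.55 -0.23 -0.65  0.18 -0.19  0.09 -0.47 -0.11]
top pred [[451.2801 222.9932]
 [419.4763 211.6997]
 [491.9659 191.6871]]
side pred bottom [[334.6153 466.1542]
 [264.398  361.4343]
 [147.1772 105.0234]
 [168.1801 166.5133]
 [180.0766  90.7264]]
```

```bash
python3 go.py .549 .2025 .30 -1.376
```

```text
tcp [ 0.5564 -0.1977  0.296 ] head -1.3769 row [ 0.349 -1.97  -0.02 ] turn -0.001 t 7.02 F [ 0.75 -0.28 -3.94] w 0.0594
```

>>> {"api": "play_rows", "payload": {"commands": [[[1, 0.01, -0.05, -0.01, 0], [1, 0.03, -0.15, -0.01, 0], [1, 0.05, -0.27, -0.01, 0], [1, 0.07, -0.4, -0.01, 0], [1, 0.09, -0.53, -0.01, 0], [1, 0.115, -0.66, -0.01, 0], [1, 0.14, -0.79, -0.01, 0], [1, 0.16, -0.9, -0.01, 0], [1, 0.17, -0.96, -0.01, 0], [1, 0.175, -0.985, -0.01, 0], [1, 0.175, -0.985, -0.01, 0]]]}}

```text
clock: 7.93
tcp_pos: [0.5529, 0.0034, 0.2984]
orientation: [-3.126, -0.308, -0.0]
contact_force: [0.3, 0.0, -2.5]
grip_width: 0.0593
gripper_force: 33.7
```

>>> {"api": "play_rows", "payload": {"commands": [[[1, 0.01, -0.05, -0.01, 0], [1, 0.03, -0.15, -0.01, 0], [1, 0.05, -0.27, -0.01, 0], [1, 0.07, -0.4, -0.01, 0], [1, 0.09, -0.53, -0.01, 0], [1, 0.115, -0.66, -0.01, 0], [1, 0.14, -0.79, -0.01, 0], [1, 0.16, -0.9, -0.01, 0], [1, 0.17, -0.96, -0.01, 0], [1, 0.175, -0.985, -0.01, 0], [1, 0.175, -0.985, -0.01, 0]]]}}

```text
clock: 8.85
tcp_pos: [0.5494, 0.2024, 0.3002]
orientation: [3.127, 0.305, -0.0]
contact_force: [0.1, 1.3, -3.0]
grip_width: 0.0593
gripper_force: 33.7
```

```bash
python3 go.py .549 .2025 .235 -1.376
```

```text
tcp [0.5494 0.2024 0.3002] head -1.3764 row [-0.002 -0.001  0.326] turn -0.0 t 8.85 F [ 0.07  1.34 -3.  ] w 0.0593
```

>>> {"api": "play_rows", "payload": {"commands": [[[1, 0, 0, 0.06, 0], [1, 0, 0, 0.14, 0], [1, 0, 0, 0.22, 0], [1, 0, 0, 0.28, 0], [1, 0, 0, 0.3, 0], [1, 0, 0, 0.3, 0]]]}}

```text
clock: 9.35
tcp_pos: [0.5488, 0.2007, 0.2387]
orientation: [3.126, 0.302, -0.004]
contact_force: [0.2, 0.2, -3.0]
grip_width: 0.0595
gripper_force: 33.6
```

```bash
cat > look.py <<'E'
from fitc import *
np.set_printoptions(precision=4,suppress=True)
g=lambda a:np.uint8(255*(a[:,:,::-1]/255.)**.55)
a=S["pixels"][75:225,200:300];b=T["pixels"][170:290,80:200+60]
cv2.imwrite(sys.argv[1],np.hstack([cv2.resize(g(a),(400,600),interpolation=cv2.INTER_CUBIC),cv2.copyMakeBorder(cv2.resize(g(b),(400,267),interpolation=cv2.INTER_CUBIC),0,333,0,0,cv2.BORDER_CONSTANT)]))
o=np.array([.5758,.2075,.1235]);A=slotR(.195,.259)
q=[.0007,-.0004,.0143,.2233,0]
c=card(q,[[0,-.07,-.105],[0,-.07,-.015],[0,.07,-.105],[0,0,-.105]])
print("tcp",s["tcp_pos"],"F",s["contact_force"],"bottom ctr in slot",A.T@(c[3]-o))
z=lambda p:(proj(S,p)-[200,75])*4
print("pred corners rb,rt,lb",z(c[:3]));print("mouth R,L",z([o+A@[0,-.07,0],o+A@[0,.07,0]]))
E
python3 look.py pics/d1.png
```

```text
tcp [0.5497 0.2019 0.2407] F [ 0.754   0.5738 -2.5345] bottom ctr in slot [ 0.0048 -0.0009  0.0289]
pred corners rb,rt,lb [[228.5669 376.5368]
 [179.923  228.563 ]
 [149.2896 273.6959]]
mouth R,L [[236.2686 422.5348]
 [157.1332 316.5847]]
```

View pics/d1.png

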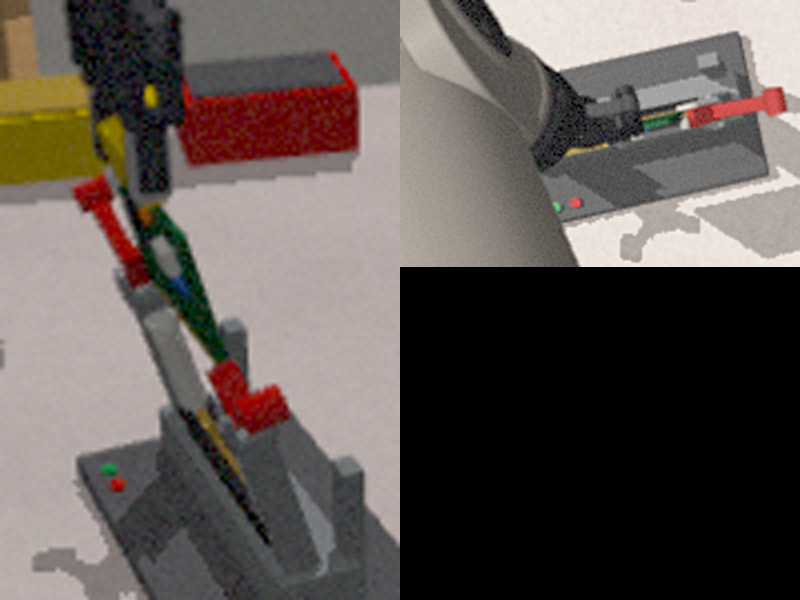

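The card is lined up over the mouth and agrees with the prediction within 1–2 px. I'll work out the insertion waypoints.

```bash
cat > wp.py <<'E'
from fit import *
import sys
np.set_printoptions(precision=3,suppress=True)
o=np.array([.5758,.2075,.1235]);A=slotR(.195,.259);Z=R.from_euler("Z",.195).as_matrix()
off=Z@np.array([.0007,-.0004,.0143])
s=get_obs();M=R.from_rotvec(s["orientation"]).as_matrix()
print("handle in slot",A.T@(s["tcp_pos"]+off-o),"F slot",A.T@s["contact_force"],"t",round(s["clock"],2),s["grip_width"].round(4))
for w in sys.argv[1:]:
    h=np.array(eval(w)); print(w,M.T@(o+A@h-off-s["tcp_pos"])/.2)
E
python3 wp.py .0045,0,.106 .003,0,.09 .001,0,.07 0,0,.05 0,0,.04
```

```text
Traceback (most recent call last):
  File "wp.py", line 7, in <module>
    print("handle in slot",A.T@(s["tcp_pos"]+off-o),"F slot",A.T@s["contact_force"],"t",round(s["clock"],2),s["grip_width"].round(4))
                                                                                                            ^^^^^^^^^^^^^^^^^^^^^
AttributeError: 'float' object has no attribute 'round'
```

```bash
sed -i 's/s\["grip_width"\].round(4)/round(s["grip_width"],4)/' wp.py
python3 wp.py .0045,0,.106 .003,0,.09 .001,0,.07 0,0,.05 0,0,.04
```

```text
handle in slot [ 0.009 -0.001  0.134] F slot [ 0.173  0.417 -2.668] t 9.45 0.0596
.0045,0,.106 [ 0.016 -0.004  0.14 ]
.003,0,.09 [ 0.029 -0.004  0.219]
.001,0,.07 [ 0.045 -0.004  0.318]
0,0,.05 [ 0.066 -0.004  0.416]
0,0,.04 [ 0.078 -0.004  0.464]
```

>>> {"api": "play_rows", "payload": {"commands": [[[1, 0.005, -0.004, 0.05, 0], [1, 0.01, -0.004, 0.1, 0], [1, 0.016, -0.004, 0.14, 0], [1, 0.02, -0.004, 0.165, 0], [1, 0.024, -0.004, 0.19, 0], [1, 0.029, -0.004, 0.219, 0], [1, 0.029, -0.004, 0.219, 0], [1, 0.029, -0.004, 0.219, 0]]]}}

```text
clock: 10.12
tcp_pos: [0.5547, 0.2042, 0.1962]
orientation: [3.127, 0.304, -0.001]
contact_force: [-0.4, 0.5, -2.3]
grip_width: 0.0592
gripper_force: 33.7
```

```bash
python3 wp.py .003,0,.09 .001,0,.07 0,0,.05 0,0,.04;python3 look.py pics/d2.png
```

```text
handle in slot [0.002 0.    0.089] F slot [-0.818  0.568 -2.128] t 10.12 0.0592
.003,0,.09 [ 0.002  0.002 -0.004]
.001,0,.07 [0.018 0.002 0.095]
0,0,.05 [0.039 0.002 0.193]
0,0,.04 [0.052 0.002 0.241]
tcp [0.555  0.2044 0.1968] F [ 0.5876 -0.1213 -3.3345] bottom ctr in slot [-0.001   0.0006 -0.015 ]
pred corners rb,rt,lb [[242.4672 444.5168]
 [196.1802 305.3807]
 [163.5796 337.1583]]
mouth R,L [[236.2686 422.5348]
 [157.1332 316.5847]]
```

View pics/d2.png

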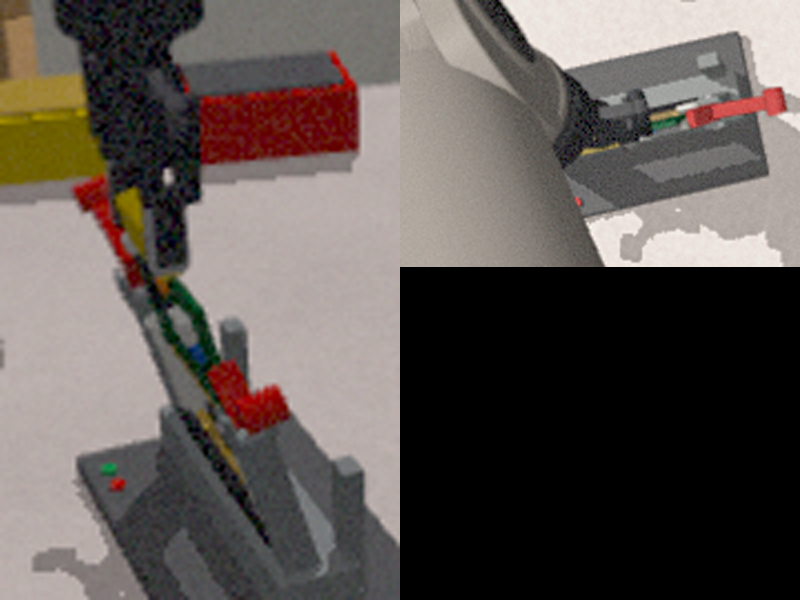

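The card's lower edge is just inside the guides at about (163,337)–(242,444), and the force is only its weight. I've used up my picture views, so from here I'll work from forces and numbers.

>>> {"api": "play_rows", "payload": {"commands": [[[1, 0.01, 0.002, 0.03, 0], [1, 0.014, 0.002, 0.06, 0], [1, 0.018, 0.002, 0.095, 0], [1, 0.025, 0.002, 0.12, 0], [1, 0.03, 0.002, 0.145, 0], [1, 0.03, 0.002, 0.145, 0], [1, 0.03, 0.002, 0.145, 0]]]}}

```text
clock: 10.8
tcp_pos: [0.5611, 0.205, 0.1672]
orientation: [-3.127, -0.304, -0.0]
contact_force: [0.5, 0.6, -2.6]
grip_width: 0.0595
gripper_force: 33.7
```

```bash
python3 wp.py .001,0,.07 0,0,.05 0,0,.045 0,0,.04 0,0,.036
```

```text
handle in slot [0.001 0.    0.06 ] F slot [-0.061  0.44  -2.701] t 10.8 0.0595
.001,0,.07 [-0.014  0.    -0.05 ]
0,0,.05 [0.007 0.    0.048]
0,0,.045 [0.013 0.    0.073]
0,0,.04 [0.02  0.    0.097]
0,0,.036 [0.025 0.    0.116]
```

>>> {"api": "play_rows", "payload": {"commands": [[[1, 0.004, 0, 0.02, 0], [1, 0.007, 0, 0.04, 0], [1, 0.011, 0, 0.06, 0], [1, 0.015, 0, 0.075, 0], [1, 0.017, 0, 0.085, 0], [1, 0.017, 0, 0.085, 0], [1, 0.017, 0, 0.085, 0]]]}}

```text
clock: 11.38
tcp_pos: [0.5646, 0.2058, 0.1504]
orientation: [-3.127, -0.304, -0.001]
contact_force: [3.2, 1.0, -4.3]
grip_width: 0.0593
gripper_force: 33.6
```

```bash
python3 wp.py 0,0,.042 0,0,.04 0,0,.038 0,0,.036 0,0,.034; python3 - <<'E'
from fitc import *
# green blob silhouettes: right edge of card in side view above the guide
for t in ("card_mid","card_handle"):
    for p,n in((S,"s"),(T,"t")):
        for d in viewer.trace(p,t)[:1]: print(t,n,d["score"],np.array(d["rect"]).round(1))
c=card([.0007,-.0004,.0143,.259,0],[[a,b,e] for a in(-.002,.002) for b in(-.07,.07) for e in(-.015,-.06)]);print(proj(S,c).round(1).tolist())
c=card([.0007,-.0004,.0143,.259,0],[[a,b,e] for a in(-.007,.007) for b in(-.03,.03) for e in(-.015,.015)]);print(proj(T,c).round(1).tolist())
E
```

```text
handle in slot [0.    0.    0.043] F slot [ 2.171  0.395 -4.986] t 11.38 0.0593
0,0,.042 [-0.     0.     0.003]
0,0,.04 [0.002 0.    0.013]
0,0,.038 [0.005 0.    0.023]
0,0,.036 [0.007 0.    0.032]
0,0,.034 [0.01  0.    0.042]
card_mid s 0.6 [235.7 141.  253.6 185. ]
card_mid t 0.69 [194.4 211.4 254.7 228.7]
card_handle s 0.53 [238.1 142.  255.3 178.5]
card_handle t 0.44 [198.7 223.  209.4 227.5]
[[254.3, 170.7], [260.6, 187.2], [234.8, 144.8], [240.9, 160.3], [256.0, 169.9], [262.3, 186.4], [236.3, 144.1], [242.4, 159.6]]
[[187.3, 231.2], [184.6, 233.0], [156.4, 238.2], [152.6, 240.3], [185.6, 224.1], [182.8, 225.7], [154.7, 231.0], [150.8, 232.9]]
```

>>> {"api": "play_rows", "payload": {"commands": [[[1, 0.002, 0, 0.01, 0], [1, 0.004, 0, 0.02, 0], [1, 0.005, 0, 0.025, 0], [1, 0.005, 0, 0.025, 0], [1, 0.005, 0, 0.025, 0]]]}}

```text
clock: 12.1
tcp_pos: [0.5653, 0.2059, 0.1456]
orientation: [-3.127, -0.304, -0.001]
contact_force: [3.9, 0.6, -1.1]
grip_width: 0.0598
gripper_force: 33.9
```

```bash
python3 wp.py 0,0,.036 0,0,.034
```

```text
handle in slot [-0.     0.     0.038] F slot [ 3.546 -0.201 -2.07 ] t 12.1 0.0598
0,0,.036 [0.003 0.001 0.008]
0,0,.034 [0.006 0.001 0.017]
```

>>> {"api": "play_rows", "payload": {"commands": [[[1, 0.004, 0, 0.004, 0], [1, 0.006, 0, 0.009, 0], [1, 0.006, 0, 0.009, 0], [1, 0.006, 0, 0.009, 0]]]}}

```text
clock: 12.43
tcp_pos: [0.5661, 0.2061, 0.1454]
orientation: [3.126, 0.304, -0.0]
contact_force: [-2.9, -1.5, 13.2]
grip_width: 0.0592
gripper_force: 35.5
```

>>> {"api": "play_rows", "payload": {"commands": [[[1, 0.002, 0, 0.005, 0], [1, 0.003, 0, 0.009, 0], [1, 0.003, 0, 0.009, 0], [1, 0.003, 0, 0.009, 0]]]}}

```text
clock: 12.77
tcp_pos: [0.5666, 0.2064, 0.1451]
orientation: [3.126, 0.304, 0.001]
contact_force: [-6.1, -2.5, 23.7]
grip_width: 0.0597
gripper_force: 36.7
```

```bash
python3 wp.py 0,0,.034
```

```text
handle in slot [0.001 0.    0.037] F slot [-0.193 -1.284 24.521] t 12.77 0.0597
0,0,.034 [-0.001  0.001  0.015]
```

The card met the connector at a handle depth of 0.0375 m (0.036 expected), with 24 N of push. I'll ease off and then let go.

>>> {"api": "play_rows", "payload": {"commands": [[[1, -0.002, 0, -0.008, 0], [1, -0.003, 0, -0.016, 0], [1, -0.003, 0, -0.016, 0], [1, -0.003, 0, -0.016, 0]]]}}

```text
clock: 13.1
tcp_pos: [0.566, 0.2061, 0.1451]
orientation: [3.127, 0.305, -0.001]
contact_force: [0.8, 0.4, 3.3]
grip_width: 0.0592
gripper_force: 34.3
```

```bash
python3 wp.py 0,0,.034
```

```text
handle in slot [0.    0.    0.037] F slot [1.661 0.213 2.99 ] t 13.1 0.0592
0,0,.034 [0.003 0.001 0.015]
```

>>> {"api": "play_rows", "payload": {"commands": [[[0, 0, 0, 0, 0], [-1, 0, 0, 0, 0], [-1, 0, 0, 0, 0], [-1, 0, 0, 0, 0], [-1, 0, 0, -0.05, 0], [-1, 0, 0, -0.2, 0], [-1, 0, 0, -0.38, 0], [-1, 0, 0, -0.55, 0], [-1, 0, 0, -0.7, 0], [-1, 0, 0, -0.7, 0]]]}}

```text
clock: 13.93
tcp_pos: [0.569, 0.2078, 0.293]
orientation: [-3.123, -0.304, -0.017]
contact_force: [0.6, 0.3, 1.1]
grip_width: 0.0855
gripper_force: 0.0
```

```bash
cat > chk.py <<'E'
from fit import *
np.set_printoptions(precision=4,suppress=True)
from scipy.optimize import least_squares
import sys
S=viewer.grab_frame("side");T=viewer.grab_frame("top")
o=np.array([.5758,.2075,.1235]);A=slotR(.195,.259)
def ym(p,c,w):
    h=cv2.cvtColor(p["pixels"],cv2.COLOR_RGB2HSV);m=cv2.inRange(h,(17,130,28),(35,255,255));k=np.zeros_like(m);c=c.astype(int)
    k[max(0,c[1]-w):c[1]+w,c[0]-w:c[0]+w]=1;n,l,st,cc=cv2.connectedComponentsWithStats(m*k);i=1+st[1:,4].argmax();return l==i
v=np.radians(np.arange(0,360,30));v=np.c_[np.cos(v),np.sin(v)]
d=lambda uv:(uv@v.T).max(0)
B=np.array([[a,b,c] for a in(-.007,.007) for b in(-.03,.03) for c in(-.015,.015)])
D=[]
for p in(S,T):
    m=ym(p,proj(p,o+A@[0,0,.037])[0],24);D.append(d(cv2.findContours(m.astype(np.uint8),0,1)[0][0].reshape(-1,2).astype(float))+.4);print(m.sum())
P=lambda q:o+A@q[:3]+B@slotR(.195+q[4],.259+q[3]).T
f=least_squares(lambda q:np.r_[d(proj(S,P(q)))-D[0],d(proj(T,P(q)))-D[1]],[0,0,.036,0,0],loss="soft_l1")
print("handle slot xyz,dtilt,dyaw",f.x,"rms",np.sqrt((f.fun**2).mean()))
for n in("lever_left_grip","lever_right_grip"):
    for p,k in((S,"s"),(T,"t")):
        for e in viewer.trace(p,n)[:1]: print(n,k,round(e["score"],2),np.array(e["rect"]).round(1))
E
python3 chk.py; python3 go.py .54 .4 .2 -1.376
```

```text
187
390
handle slot xyz,dtilt,dyaw [ 0.0007 -0.0026  0.0383  0.1039 -0.0138] rms 2.092341997328412
lever_left_grip s 0.77 [215.3 114.5 238.4 148.6]
lever_right_grip s 0.66 [253.1 166.2 272.  183.3]
lever_right_grip t 0.66 [208.3 209.7 253.1 226.4]
tcp [0.5654 0.2057 0.2837] head -1.3766 row [ 0.064 -0.978  0.418] turn -0.0 t 14.23 F [ 0.01 -0.48 -0.12] w 0.0852
```

```bash
cat > lev.py <<'E'
from fit import *
import sys
np.set_printoptions(precision=3,suppress=True)
o=np.array([.5758,.2075,.1235]);A=slotR(.195,.259);Z=R.from_euler("Z",.195).as_matrix()
s=get_obs();M=R.from_rotvec(s["orientation"]).as_matrix();side=float(sys.argv[1])
rel=Z.T@(s["tcp_pos"]-o);F=np.array(s["contact_force"])
print("tcp",s["tcp_pos"],"rel yaw-frame",rel,"F yaw-frame",Z.T@F,"t",round(s["clock"],2))
for a in sys.argv[2:]:   # theta, gap(m, +clear), drop below barrel centre
    th,gap,drop=eval(a)
    b=o+A@[0,side*(.093+.068*np.sin(th)),.018+.068*np.cos(th)]
    t=b+Z@[0,side*(.009+.0145+gap),-drop]
    print(a,"row",M.T@(t-s["tcp_pos"])/.2)
E
python3 lev.py 1 1.0147,.015,-.1 1.0147,.015,.025
```

```text
tcp [0.565 0.206 0.284] rel yaw-frame [-0.011  0.     0.16 ] F yaw-frame [-0.083 -0.471 -0.116] t 14.23
1.0147,.015,-.1 row [-0.017 -0.945  0.04 ]
1.0147,.015,.025 row [-0.015 -0.946  0.665]
```

>>> {"api": "play_rows", "payload": {"commands": [[[1, 0, -0.15, 0, 0], [1, -0.01, -0.33, 0, 0], [1, -0.015, -0.5, 0, 0], [1, -0.015, -0.67, 0, 0], [1, -0.015, -0.84, 0, 0], [1, -0.015, -0.945, 0, 0], [1, -0.015, -0.945, 0.15, 0], [1, -0.015, -0.945, 0.33, 0], [1, -0.015, -0.945, 0.5, 0], [1, -0.015, -0.945, 0.62, 0], [1, -0.015, -0.945, 0.665, 0], [1, -0.015, -0.945, 0.665, 0]]]}}

```text
clock: 15.23
tcp_pos: [0.5252, 0.3894, 0.1485]
orientation: [3.123, 0.305, -0.009]
contact_force: [-0.6, 0.0, -0.5]
grip_width: -0.0
gripper_force: 0.0
```

```bash
python3 lev.py 1 1.0147,0,.025 1.0147,-.005,.022 .8,-.003,.02 .6,-.003,.018 .4,-.003,.015; python3 chk.py
```

```text
tcp [0.525 0.389 0.149] rel yaw-frame [-0.014  0.188  0.025] F yaw-frame [-0.536  0.13  -0.508] t 15.23
1.0147,0,.025 row [ 0.003  0.07  -0.01 ]
1.0147,-.005,.022 row [ 0.003  0.095 -0.025]
.8,-.003,.02 row [-0.012  0.13  -0.09 ]
.6,-.003,.018 row [-0.023  0.182 -0.142]
.4,-.003,.015 row [-0.032  0.242 -0.189]
187
387
handle slot xyz,dtilt,dyaw [ 0.0005 -0.0023  0.0371  0.0724 -0.0196] rms 1.9416931198549774
lever_left_grip s 0.59 [218.8 116.7 238.3 145.2]
lever_left_grip t 0.76 [ 85.1 236.7 129.9 255.6]
lever_right_grip s 0.59 [251.8 164.5 271.2 184.2]
lever_right_grip t 0.88 [207.5 209.7 252.1 228.2]
```

>>> {"api": "play_rows", "payload": {"commands": [[[1, 0.003, 0.05, -0.01, 0], [1, 0.003, 0.08, -0.015, 0], [1, 0.003, 0.095, -0.025, 0], [1, -0.004, 0.112, -0.055, 0], [1, -0.012, 0.13, -0.09, 0], [1, -0.012, 0.13, -0.09, 0]]]}}

```text
clock: 16.03
tcp_pos: [0.5299, 0.3645, 0.1719]
orientation: [-3.126, -0.303, -0.002]
contact_force: [0.4, 2.1, 0.9]
grip_width: 0.0003
gripper_force: 0.6
```

```bash
python3 lev.py 1 .8,-.003,.02 .7,-.003,.019 .6,-.003,.018 .5,-.003,.016 .4,-.003,.015 .3,-.003,.014; python3 - <<'E'
from fit import *
T=viewer.grab_frame("top");S=viewer.grab_frame("side")
for p in(S,T):
    for e in viewer.trace(p,"lever_left_grip")[:1]: print(round(e["score"],2),np.array(e["rect"]).round(1))
E
```

```text
tcp [0.53  0.365 0.172] rel yaw-frame [-0.015  0.163  0.048] F yaw-frame [0.785 2.014 0.881] t 16.03
.8,-.003,.02 row [-0.011  0.003  0.026]
.7,-.003,.019 row [-0.017  0.028 -0.002]
.6,-.003,.018 row [-0.022  0.055 -0.027]
.5,-.003,.016 row [-0.026  0.084 -0.054]
.4,-.003,.015 row [-0.03   0.115 -0.073]
.3,-.003,.014 row [-0.033  0.147 -0.089]
0.51 [216.4 113.3 240.3 148.7]
0.86 [ 88.  234.8 137.5 255.7]
```

>>> {"api": "play_rows", "payload": {"commands": [[[1, -0.014, 0.015, 0.02, 0], [1, -0.017, 0.03, 0.01, 0], [1, -0.02, 0.043, -0.005, 0], [1, -0.022, 0.057, -0.018, 0], [1, -0.026, 0.085, -0.04, 0], [1, -0.03, 0.115, -0.06, 0], [1, -0.033, 0.147, -0.08, 0], [1, -0.033, 0.147, -0.08, 0]]]}}

```text
clock: 16.9
tcp_pos: [0.5286, 0.3351, 0.1869]
orientation: [-3.126, -0.304, -0.001]
contact_force: [-0.7, 3.0, 1.5]
grip_width: 0.0001
gripper_force: 1.2
```

```bash
python3 lev.py 1 .3,-.003,.014 .2,-.003,.013 .1,-.004,.012 0,-.004,.011; cat > lv.py <<'E'
from fit import *
from scipy.optimize import least_squares
import sys
T=viewer.grab_frame("top");S=viewer.grab_frame("side")
o=np.array([.5758,.2075,.1235]);A=slotR(.195,.259)
def ends(side,th):
    c=o+A@[0,side*(.093+.068*np.sin(th)),.018+.068*np.cos(th)];return c
for n,sd in(("lever_left_grip",1),("lever_right_grip",-1)):
  for p,k in((T,"top"),(S,"side")):
    h=cv2.cvtColor(p["pixels"],cv2.COLOR_RGB2HSV)
    m=cv2.inRange(h,(0,150,60),(8,255,255))|cv2.inRange(h,(172,150,60),(180,255,255))
    e=viewer.trace(p,n)[:1]
    if not e: print(n,k,"-");continue
    l,t,rr,b=np.array(e[0]["rect"]).round().astype(int);q=np.zeros_like(m);q[max(t-3,0):b+4,max(l-3,0):rr+4]=1
    ys,xs=np.nonzero(m*q)
    print(n,k,round(e[0]["score"],2),"red box",(xs.min(),ys.min(),xs.max(),ys.max()) if len(xs) else None,"pred ctr th 1,.6,.3,.1,0",[proj(p,ends(sd,th))[0].round(0).astype(int).tolist() for th in(1,.6,.3,.1,0)])
E
python3 lv.py
```

```text
tcp [0.529 0.335 0.187] rel yaw-frame [-0.022  0.134  0.063] F yaw-frame [-0.113  3.098  1.533] t 16.9
.3,-.003,.014 row [ 0.002  0.004 -0.014]
.2,-.003,.013 row [-0.001  0.037 -0.027]
.1,-.004,.012 row [-0.002  0.075 -0.037]
0,-.004,.011 row [-0.002  0.109 -0.044]
lever_left_grip top 0.53 red box (np.int64(101), np.int64(236), np.int64(139), np.int64(255)) pred ctr th 1,.6,.3,.1,0 [[88, 251], [94, 250], [102, 249], [109, 247], [113, 247]]
lever_left_grip side 0.68 red box (np.int64(218), np.int64(113), np.int64(238), np.int64(146)) pred ctr th 1,.6,.3,.1,0 [[222, 123], [222, 119], [222, 118], [224, 119], [224, 120]]
lever_right_grip top 0.6 red box (np.int64(209), np.int64(209), np.int64(253), np.int64(227)) pred ctr th 1,.6,.3,.1,0 [[248, 215], [237, 218], [227, 221], [219, 222], [216, 223]]
lever_right_grip side 0.75 red box (np.int64(252), np.int64(165), np.int64(271), np.int64(180)) pred ctr th 1,.6,.3,.1,0 [[265, 177], [258, 165], [254, 157], [251, 154], [250, 152]]
```

>>> {"api": "play_rows", "payload": {"commands": [[[1, 0.001, 0.02, -0.02, 0], [1, -0.001, 0.037, -0.027, 0], [1, -0.002, 0.055, -0.032, 0], [1, -0.002, 0.075, -0.037, 0], [1, -0.002, 0.09, -0.04, 0], [1, -0.002, 0.09, -0.04, 0]]]}}

```text
clock: 17.7
tcp_pos: [0.5301, 0.3196, 0.1933]
orientation: [-3.123, -0.307, 0.003]
contact_force: [-1.8, 9.7, -4.2]
grip_width: -0.0003
gripper_force: 4.5
```

```bash
python3 lev.py 1 0,0,.011 0,-.004,.011
```

```text
tcp [0.53  0.32  0.193] rel yaw-frame [-0.023  0.119  0.07 ] F yaw-frame [ 0.126  9.874 -4.223] t 17.7
0,0,.011 row [ 0.005  0.011 -0.012]
0,-.004,.011 row [ 0.005  0.031 -0.012]
```

>>> {"api": "play_rows", "payload": {"commands": [[[1, 0.002, 0.01, -0.003, 0], [1, 0.003, 0.02, -0.006, 0], [1, 0.004, 0.03, -0.008, 0], [1, 0.004, 0.03, -0.008, 0]]]}}

```text
clock: 18.03
tcp_pos: [0.5309, 0.3147, 0.1941]
orientation: [-3.122, -0.309, 0.006]
contact_force: [-3.6, 11.4, -7.8]
grip_width: 0.0
gripper_force: 6.0
```

>>> {"api": "play_rows", "payload": {"commands": [[[1, 0, 0.01, 0, 0], [1, 0, 0.015, 0, 0], [1, 0, 0.02, 0, 0], [1, 0, 0.02, 0, 0]]]}}

```text
clock: 18.37
tcp_pos: [0.5309, 0.3144, 0.1943]
orientation: [-3.117, -0.313, 0.005]
contact_force: [-2.7, 19.4, -12.0]
grip_width: -0.0
gripper_force: 9.5
```

```bash
python3 lev.py 1 0,0,.011;python3 lv.py | head -2
```

```text
tcp [0.531 0.314 0.194] rel yaw-frame [-0.023  0.114  0.071] F yaw-frame [  1.074  19.579 -12.003] t 18.37
0,0,.011 row [ 0.007 -0.015 -0.007]
lever_left_grip top 0.78 red box (np.int64(111), np.int64(235), np.int64(141), np.int64(253)) pred ctr th 1,.6,.3,.1,0 [[88, 251], [94, 250], [102, 249], [109, 247], [113, 247]]
lever_left_grip side 0.51 red box (np.int64(220), np.int64(115), np.int64(238), np.int64(149)) pred ctr th 1,.6,.3,.1,0 [[222, 123], [222, 119], [222, 118], [224, 119], [224, 120]]
```

Force is rising with no movement at the expected closed position, so the left lever is at its stop. On to the right one.

>>> {"api": "play_rows", "payload": {"commands": [[[1, 0, -0.04, 0, 0], [1, 0, -0.1, 0, 0], [1, 0, -0.1, -0.15, 0], [1, 0, -0.1, -0.33, 0], [1, 0, -0.1, -0.5, 0], [1, 0, 0.07, -0.54, 0], [1, 0, 0.25, -0.54, 0], [1, 0, 0.43, -0.54, 0], [1, 0, 0.61, -0.54, 0], [1, 0, 0.79, -0.54, 0], [1, 0, 0.95, -0.54, 0], [1, 0, 0.95, -0.54, 0]]]}}

```text
clock: 19.67
tcp_pos: [0.5729, 0.1106, 0.3034]
orientation: [3.122, 0.284, -0.001]
contact_force: [0.4, -1.1, 0.0]
grip_width: 0.0001
gripper_force: 0.0
```

```bash
python3 lev.py -1 1.0147,.02,-.1 1.0147,.02,.025; python3 lv.py | head -2
```

```text
tcp [0.573 0.111 0.303] rel yaw-frame [-0.022 -0.094  0.18 ] F yaw-frame [ 0.225 -1.163  0.02 ] t 19.67
1.0147,.02,-.1 row [0.046 0.498 0.142]
1.0147,.02,.025 row [0.047 0.494 0.767]
lever_left_grip top -
lever_left_grip side 0.5 red box (np.int64(219), np.int64(115), np.int64(238), np.int64(149)) pred ctr th 1,.6,.3,.1,0 [[222, 123], [222, 119], [222, 118], [224, 119], [224, 120]]
```

>>> {"api": "play_rows", "payload": {"commands": [[[1, 0.02, 0.15, 0, 0], [1, 0.035, 0.33, 0, 0], [1, 0.045, 0.5, 0, 0], [1, 0.045, 0.5, 0.1, 0], [1, 0.045, 0.5, 0.28, 0], [1, 0.045, 0.5, 0.46, 0], [1, 0.045, 0.5, 0.64, 0], [1, 0.045, 0.5, 0.767, 0], [1, 0.045, 0.5, 0.767, 0], [1, 0.045, 0.5, 0.767, 0]]]}}

```text
clock: 20.8
tcp_pos: [0.5985, 0.0257, 0.1496]
orientation: [-3.126, -0.307, 0.004]
contact_force: [1.2, 0.2, 1.0]
grip_width: 0.0001
gripper_force: 0.0
```

```bash
python3 lev.py -1 1.0147,0,.025 1.0147,-.005,.024 .9,-.003,.022 .8,-.003,.02 .7,-.003,.019 .6,-.003,.018 .5,-.003,.016 .4,-.003,.015 .3,-.003,.014; python3 -c "
import sys;sys.argv=['','0','0','0','-1.376']
from go import *;delta(0,0,0,-1.376)"
```

```text
tcp [0.599 0.026 0.15 ] rel yaw-frame [-0.013 -0.183  0.026] F yaw-frame [1.178 0.011 0.955] t 20.8
1.0147,0,.025 row [-0.004 -0.043 -0.005]
1.0147,-.005,.024 row [-0.004 -0.068 -0.01 ]
.9,-.003,.022 row [-0.013 -0.08  -0.051]
.8,-.003,.02 row [-0.019 -0.103 -0.085]
.7,-.003,.019 row [-0.025 -0.127 -0.113]
.6,-.003,.018 row [-0.031 -0.155 -0.138]
.5,-.003,.016 row [-0.035 -0.184 -0.165]
.4,-.003,.015 row [-0.039 -0.214 -0.184]
.3,-.003,.014 row [-0.042 -0.246 -0.2  ]
tcp [0.5985 0.0257 0.1496] head -1.3749 row [-2.958 -0.456  0.756] turn 0.001 t 20.8 F [1.15 0.24 0.96] w 0.0001
```

>>> {"api": "play_rows", "payload": {"commands": [[[1, -0.004, -0.03, -0.005, 0], [1, -0.004, -0.055, -0.01, 0], [1, -0.008, -0.072, -0.025, 0], [1, -0.013, -0.082, -0.05, 0], [1, -0.019, -0.103, -0.08, 0], [1, -0.025, -0.127, -0.108, 0], [1, -0.031, -0.155, -0.133, 0], [1, -0.035, -0.184, -0.158, 0], [1, -0.039, -0.214, -0.178, 0], [1, -0.042, -0.246, -0.195, 0], [1, -0.042, -0.246, -0.195, 0]]]}}

```text
clock: 21.72
tcp_pos: [0.5811, 0.0737, 0.1901]
orientation: [-3.125, -0.308, -0.001]
contact_force: [-0.2, -0.1, 0.7]
grip_width: 0.0001
gripper_force: 0.0
```

```bash
python3 lev.py -1 .3,-.003,.014 .2,-.003,.013 .1,-.004,.012 0,-.002,.011; python3 lv.py | tail -2
```

```text
tcp [0.581 0.074 0.19 ] rel yaw-frame [-0.021 -0.132  0.067] F yaw-frame [-0.194 -0.108  0.679] t 21.72
.3,-.003,.014 row [-0.003  0.007  0.002]
.2,-.003,.013 row [-0.005 -0.026 -0.011]
.1,-.004,.012 row [-0.006 -0.065 -0.021]
0,-.002,.011 row [-0.006 -0.089 -0.027]
lever_right_grip top -
lever_right_grip side 0.63 red box (np.int64(248), np.int64(153), np.int64(264), np.int64(180)) pred ctr th 1,.6,.3,.1,0 [[265, 177], [258, 165], [254, 157], [251, 154], [250, 152]]
```

>>> {"api": "play_rows", "payload": {"commands": [[[1, -0.003, -0.015, -0.005, 0], [1, -0.005, -0.03, -0.011, 0], [1, -0.006, -0.05, -0.018, 0], [1, -0.006, -0.07, -0.022, 0], [1, -0.006, -0.085, -0.026, 0], [1, -0.006, -0.095, -0.028, 0], [1, -0.006, -0.095, -0.028, 0]]]}}

```text
clock: 22.6
tcp_pos: [0.5767, 0.0863, 0.1942]
orientation: [3.123, 0.3, -0.002]
contact_force: [1.6, -8.8, -3.4]
grip_width: -0.0002
gripper_force: 4.4
```

```bash
python3 lev.py -1 0,0,.011; python3 lv.py | tail -2
```

```text
tcp [0.577 0.086 0.194] rel yaw-frame [-0.023 -0.119  0.071] F yaw-frame [-0.129 -8.988 -3.399] t 22.6
0,0,.011 row [ 0.003 -0.013 -0.007]
lever_right_grip top 0.29 red box (np.int64(138), np.int64(235), np.int64(141), np.int64(241)) pred ctr th 1,.6,.3,.1,0 [[248, 215], [237, 218], [227, 221], [219, 222], [216, 223]]
lever_right_grip side 0.74 red box (np.int64(245), np.int64(150), np.int64(264), np.int64(178)) pred ctr th 1,.6,.3,.1,0 [[265, 177], [258, 165], [254, 157], [251, 154], [250, 152]]
```

>>> {"api": "play_rows", "payload": {"commands": [[[1, 0.001, -0.01, -0.003, 0], [1, 0.002, -0.02, -0.005, 0], [1, 0.002, -0.03, -0.006, 0], [1, 0.002, -0.03, -0.006, 0]]]}}

```text
clock: 23.23
tcp_pos: [0.5759, 0.0894, 0.1948]
orientation: [3.12, 0.297, -0.004]
contact_force: [4.1, -14.3, -5.5]
grip_width: 0.0004
gripper_force: 7.2
```

>>> {"api": "play_rows", "payload": {"commands": [[[1, 0, -0.01, 0, 0], [1, 0, -0.015, 0, 0], [1, 0, -0.02, 0, 0], [1, 0, -0.02, 0, 0]]]}}

```text
clock: 23.57
tcp_pos: [0.5758, 0.09, 0.1948]
orientation: [3.117, 0.292, -0.003]
contact_force: [4.9, -21.3, -5.5]
grip_width: -0.0002
gripper_force: 10.6
```

```bash
python3 lev.py -1 0,0,.011
```

```text
tcp [0.576 0.09  0.195] rel yaw-frame [-0.023 -0.115  0.071] F yaw-frame [  0.718 -21.845  -5.545] t 23.57
0,0,.011 row [ 0.004  0.006 -0.004]
```

The right lever stopped at −0.115, matching the left at +0.114, so both are on their stops. I'll back off and check.

>>> {"api": "play_rows", "payload": {"commands": [[[1, 0, 0.04, 0, 0], [1, 0, 0.12, 0, 0], [1, 0, 0.25, -0.05, 0], [1, 0, 0.3, -0.2, 0], [1, 0, 0.4, -0.4, 0], [1, 0, 0.55, -0.5, 0], [1, 0, 0.75, -0.5, 0], [1, 0, 0.95, -0.5, 0], [1, 0, 1.0, -0.5, 0], [1, 0, 1.0, -0.5, 0]]]}}

```text
clock: 24.4
tcp_pos: [0.6138, -0.1012, 0.2961]
orientation: [3.126, 0.294, 0.0]
contact_force: [0.3, 0.0, 0.5]
grip_width: -0.0002
gripper_force: 0.0
```

```bash
python3 lv.py; python3 chk.py | head -3; python3 - <<'E'
from h import *
S=viewer.grab_frame("side");T=viewer.grab_frame("top")
for n in("screwdriver_grip","meter_mid","adapter_mid"):
    for p in(S,T):
        for e in viewer.trace(p,n)[:1]: print(n,round(e["score"],2),np.array(e["rect"]).round(1))
E
```

```text
lever_left_grip top 0.72 red box (np.int64(108), np.int64(235), np.int64(141), np.int64(253)) pred ctr th 1,.6,.3,.1,0 [[88, 251], [94, 250], [102, 249], [109, 247], [113, 247]]
lever_left_grip side 0.61 red box (np.int64(220), np.int64(115), np.int64(264), np.int64(196)) pred ctr th 1,.6,.3,.1,0 [[222, 123], [222, 119], [222, 118], [224, 119], [224, 120]]
lever_right_grip top 0.63 red box (np.int64(204), np.int64(217), np.int64(222), np.int64(230)) pred ctr th 1,.6,.3,.1,0 [[248, 215], [237, 218], [227, 221], [219, 222], [216, 223]]
lever_right_grip side 0.53 red box (np.int64(245), np.int64(146), np.int64(264), np.int64(178)) pred ctr th 1,.6,.3,.1,0 [[265, 177], [258, 165], [254, 157], [251, 154], [250, 152]]
151
367
handle slot xyz,dtilt,dyaw [ 0.0005 -0.0023  0.0311  0.1814 -0.0363] rms 1.8467745006719174
screwdriver_grip 0.59 [101.3 275.2 208.  298.3]
screwdriver_grip 0.93 [290.4 290.8 303.4 386.3]
meter_mid 0.6 [347.7 251.6 444.9 301.5]
meter_mid 0.92 [301.   91.4 318.  167.3]
adapter_mid 0.77 [316.2 188.9 357.4 215.5]
adapter_mid 0.79 [179.4 120.8 216.2 163.5]
```

```bash
python3 -c "
from bench import r
print(r.hand_in())"
```

```text
the job is handed in; nothing more can be done
None
```

The job is handed in, though no verdict came back: by my last measurements both levers are closed to within about 0.03 rad, they drove the card about 6 mm to its home depth, and the bystanders look unmoved.

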